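# Clear the eccentric cam and push the feed slide home

### The job

On the feed fixture, turn the eccentric cam by its knob until its low point squarely faces the slide, and only then push the slide by its upright plate fully forward against its two stop blocks, with the clip still lying in its pocket. Only push, with the fingertips or the outside of the fingers: do not grip the knob or the plate, lift nothing, and leave the brass weight, the white cap and the pen where they are.

Things in the scene. Friction and masses are not known exactly. Their poses are not given: they have to be found in the camera images.
- fixture: Aluminium base plate 230 x 110 x 12 mm screwed to the bench; origin under its centre, on the bench top. Its x axis is the slide's forward direction (away from the robot), z up. In this frame: slide at the near (-x) end, cam at the far end; dark stop blocks at x = 8.5 to 20.5, y = -35 and +35 mm, tops at z = 30; guide rails at y = -47 and +47, x = -95 to 5, tops at z = 24.
- cam (a joint): Cam angle about its upright axis, positive anticlockwise from above, limits +-3.7. 0: knob and high side point at the slide (fixture -x), which is blocked after 6 mm. +3.14 or -3.14: knob points straight away from the slide (fixture +x), the low point faces it and it can go home. Starts within 1.7 of 0. Stiff (about 4 N at the knob), stays where left; no detent or stop at the low point.
- cam_axis (a point): Point on the cam's fixed upright axis, at the fixture's x = 55, y = 0 mm, 30 mm above the bench. The cam is a dark steel disc of radius 30 mm set 12 mm off this axis: its rim is 42 mm from the axis on the high side and 18 mm at the low point, on the other side from the knob. A flat steel arm on top (36 mm above the bench) points to the high side and carries the knob.
- cam_knob (a point): Centre of the top of the cam's knob: an upright black cylinder 20 mm in diameter, from 42 to 82 mm above the bench, 45 mm from the cam axis. It does not spin on its own.
- feed_slide (a joint): Forward travel in m of the steel follower slide along the fixture's x: 0 at the start, 0.0285 home (its shoulders on the stop blocks). The slide is 84 mm wide, top 32 mm above the bench, with a 32 mm wide nose in front that meets the cam's rim if the cam is not at its low point. It takes about 3 N to push and stays where it is left.
- push_plate (a point): Middle of the top edge of the rear face of the slide's upright push plate: 60 mm wide, 10 mm thick along the fixture's x (the plate lies on the +x side of this point), its top 76 mm above the bench, its foot at 32 mm. It rides on the slide; push its rear face forward.
- pocket (a point): Centre of the floor of the shallow pocket on the slide, in front of the plate: inside 24 mm along the fixture's x, 40 mm along y, walls 7 mm high, floor 32 mm above the bench.
- clip: Black moulded clip 18 x 34 x 12 mm, loose in the pocket; origin at the centre of its underside. It rides along.
- brass_weight: Brass weight with a knob, 32 mm across, 40 mm high, loose, about 12 cm to the right of the fixture's middle; origin under its centre. Leave alone.
- white_cap: White round plastic cap, 45 mm across, 13 mm high, loose, to the left of the fixture's far end; origin under its centre. Leave alone.
- pen: White marker pen with a red cap, 14 x 126 x 16 mm, long along its y axis, loose, to the left of the fixture's near end; origin under its centre. Leave alone.

How it is judged:
On the way, in this order (a step that is already met when the one before it is completed fails the run):
1. the cam stands at its low point (knob pointing away from the slide, within 0.4 rad) while the slide is still back ((value of joint cam between 2.74 and 3.54 rad or value of joint cam between -3.54 and -2.74 rad) and value of joint feed_slide below 0.009 m), for 0.2 s.
2. the slide is home ((value of joint cam between 2.74 and 3.54 rad or value of joint cam between -3.54 and -2.74 rad) and value of joint feed_slide above 0.0265 m), for 0.2 s.
At the end, for the whole second after the job is handed in: The cam is at its low point (joint within 0.4 rad of +3.14 or -3.14), the slide is home (travel over 26.5 of 28.5 mm) and both are at rest; the clip lies in its pocket, within 8 mm of its centre along both sides (all of step 2 and velocity of joint feed_slide below 0.003 m/s and velocity of joint cam between -0.05 and 0.05 rad/s and x of clip in the frame of pocket between -0.008 and 0.008 m and y of clip in the frame of pocket between -0.008 and 0.008 m and z of clip in the frame of pocket between -0.004 and 0.006 m); the robot touches nothing.
It fails at once if the slide is pushed forward more than 9 mm while the cam is not at its low point (value of joint feed_slide above 0.009 m and not (value of joint cam between 2.74 and 3.54 rad or value of joint cam between -3.54 and -2.74 rad)).
It fails at once if the clip is lifted (height (world z) of clip above 0.045 m).
It fails at once if the knob is gripped (taken between the fingers) (horizontal distance between the grasp point and cam_knob below 0.009 m and height (world z) of the grasp point below 0.09 m and contact force between the fingers and fixture above 1.5 N).
It fails at once if the push plate is gripped (taken between the fingers) (x of the grasp point in the frame of push_plate between -0.002 and 0.012 m and y of the grasp point in the frame of push_plate between -0.035 and 0.035 m and height (world z) of the grasp point below 0.084 m and contact force between the fingers and fixture above 1.5 N).
It fails at once if the brass weight, the white cap or the pen is moved more than 15 mm (distance of any of brass_weight, white_cap, pen from where it was at the start of the episode above 0.015 m).
It also fails if it takes over 53 s, if anything falls off the work surface, if the arm or the gripper's body presses on something with over 40 N, if the wrist force passes 120 N, or if a joint passes its speed limit or range.

### The arm

A 6-joint arm with a two-finger parallel gripper is mounted at the origin on a cart in front of the work surface, level with it; the furniture and walls round the work are solid. World frame = base frame: x ahead of the robot, y to its left, z up, the work surface at z = 0. Lengths are in m, angles in rad, forces in N, time in s.
With the tool pointing down it reaches from about 0.35 to 0.725 m from the base axis. Payload 6 kg.
Tool frame: the origin (TCP) lies midway between the tips of the shut fingers; the grasp point (between the pads) lies 19 mm behind it; z points along the fingers, y is the line along which they close (so a half turn about z gives the same grasp; the last joint's range is limited). The gripper opens to 85 mm and grips with 20 to 120 N. Pads are 22 mm wide; open, the fingers measure 114 mm over their backs; the gripper's body (76 mm by 85 mm) begins 54 mm behind the grasp point. The pads swing forward as they close: fully open they stand 13 mm farther back than shut.
Start: joints at [-0.828, 0.04, 0.085, 0, -1.615, -0.334], TCP at [0.239, -0.551, 0.231] pointing down, gripper open.
Joint ranges: [-2.56, 2.56], [-1.29, 2.01], [-1.08, 1.49], [-3.29, 1.98], [-2.81, -0.18], [-2.99, 2.99]. Speed limits (rad/s): [2.57, 2.57, 3.01, 3.14, 3.14, 3.14].

### API

Orientations are given as a unit quaternion [w, x, y, z].
In Python, from rig import manip gives the robot as it stands.
- The arm moves only by the tool carry_out, never from a script. Its arguments are lists of equal length, an entry for each row: "linear": the shift along the tool's x, y, z in mm, a list of three; "angular": the turn, a rotation vector about the tool's x, y, z in rad, a list of three; "jaw": the opening, from 0 (shut) to 1 (fully open). In form: {"linear": [[tx, ty, tz], ...], "angular": [[wx, wy, wz], ...], "jaw": [jaw, ...]}. A call has 1 to 20 rows; each row is the pose to reach, as a shift and turn from the pose commanded when the call began, along the tool's axes at that moment; what a row does not reach only later rows make up. A row lasts 1/8 s, in which the tool goes at most 62.5 mm and 10.7 degrees, less where a joint would pass 70% of its speed; a pose out of reach is approached as far as the arm can. A call with a gripper value outside its range is refused whole. The fingers move at their own pace and stop on an object; "squeeze" is the grip in N (left out, the last holds). Time passes only in rows, so rows that repeat a pose let the fingers close. It gives the time, the measured TCP pose, the force, the opening and the grip force at its end, in the units of the state.
- manip.observe(): the state, without advancing time (a new reading comes with each control period).
- manip.get_image(name): name is "scene" or "top" or "wrist"; returns a dict with "img" (420x560x3 uint8, red, green, blue), "K" (3x3 intrinsics, pixels), "rvec" (rotation vector, rad) and "tvec" (3), from world to camera coordinates, as OpenCV has them. Camera axes: x right, y down, z forward; pixel columns grow to the right and rows downward; lengths in m; the calibration is good to about 2 mm. The wrist camera is an equidistant fisheye: a pixel r from the principal point sees the ray r / f radians off the axis. A picture is of the moment at which its call begins. There is no depth.
- manip.hand_in(): hands the job in; it is judged then, once.
The state is a dict: "time_s": time; "joints": joint angles; "dq": joint speeds; "effort": joint torques, N m; "ee_pos": TCP position; "tool_rot": TCP orientation; "contact_force": force on the tool from outside, world axes, zero at the start; "torque": the same for the moment, N m; "gripper_width": finger opening in m; "finger_force": force on a finger pad.
Only numpy, scipy, OpenCV 4.12 (cv2) and the standard library are available. Lean on these libraries where they do the work, as an engineer would, in place of code of your own. Each camera call takes 0.05 s, during which the arm holds its last target. There are 200 camera calls.

## Working session

There is one attempt and no reset: what is moved stays moved. The work goes in short steps, Python scripts to look and compute and a tool call to move; the robot and the scene stay as the last step left them, time stands still between calls to the robot, and variables do not carry over. Pictures are saved under pics/ and viewed, at most 10 in all, crops included, and the job is handed in when it is done.

Besides the shell and the picture viewer there is one more tool, called after "Request:" as a command line: name --argument value ..., lists and objects as JSON in quotes. carry_out: Moves the arm, as the interface text tells. Its arguments: {"type":"object","properties":{"linear":{"type":"array","items":{"type":"array","items":{"type":"number"}}},"angular":{"type":"array","items":{"type":"array","items":{"type":"number"}}},"jaw":{"type":"array","items":{"type":"number"}},"squeeze":{"type":"number"}},"required":["linear","angular","jaw"]}

```bash
mkdir -p pics; python3 - <<'E'
from rig import manip
import cv2,numpy as np
s=manip.observe();print(s)
for n in("scene","top"):
    d=manip.get_image(n);cv2.imwrite(f"pics/{n}0.png",d["img"][:,:,::-1]);np.savez(f"{n}0.npz",**d);print(n,d["K"],d["rvec"],d["tvec"])
E
```

```text
{'time_s': 0.0, 'joints': array([-8.28294675e-01,  4.08336617e-02,  8.38212397e-02, -4.55609796e-04,
       -1.61549980e+00, -3.33680153e-01]), 'dq': array([-0.00038058,  0.0024027 ,  0.00107516, -0.00111696,  0.00060399,
       -0.0001248 ]), 'effort': array([ 1.35092279e-03, -3.68229568e+01,  3.47425175e+01,  6.93233907e+00,
       -5.38908309e-03, -3.19405524e-05]), 'ee_pos': array([ 0.2384526, -0.5502305,  0.2302738]), 'tool_rot': array([-2.44270292e-04, -2.02999909e-01,  9.79178354e-01,  8.53346601e-04]), 'contact_force': array([ 0.0585488 , -0.23399963, -0.30777944]), 'torque': array([0.03888162, 0.02434849, 0.00094516]), 'finger_force': 0.0, 'gripper_width': 0.08544721698989195}
scene [[535.37387883   0.         279.34019558]
 [  0.         535.37387883 211.62739072]
 [  0.           0.           1.        ]] [ 1.17185862 -2.39721308  0.9422192 ] [0.48678286 0.33886915 0.67794758]
top [[508.60006608   0.         282.78742165]
 [  0.         508.60006608 204.32285811]
 [  0.           0.           1.        ]] [ 2.08497348 -2.11812464  0.25206292] [0.1368308  0.57127776 0.85189005]
```

View pics/scene0.png

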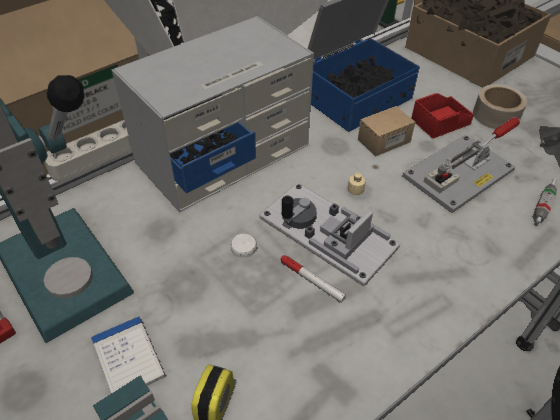

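View pics/top0.png

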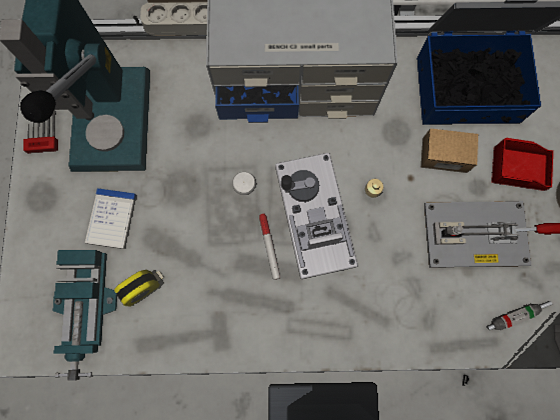

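The scene view shows the fixture at (330,230), with the black knob at (288,205). In the top view the plate corners are about (275,163), (328,152), (356,267) and (305,278), and the knob top is near (287,183). I'll enlarge both and compute.

```bash
cat > h.py <<'E'
import numpy as np,cv2
def load(n): return dict(np.load(n+".npz"))
def P(d): 
    R=cv2.Rodrigues(d["rvec"])[0]; return R,d["tvec"].ravel()
def ray(d,uv):
    R,t=P(d); v=np.linalg.inv(d["K"])@np.array([uv[0],uv[1],1.]); return -R.T@t, R.T@v
def onz(d,uv,z):
    c,v=ray(d,uv); return c+v*(z-c[2])/v[2]
def proj(d,p):
    return cv2.projectPoints(np.atleast_2d(np.array(p,float)),d["rvec"],d["tvec"],d["K"],None)[0][:,0]
def tri(d1,u1,d2,u2):
    c1,v1=ray(d1,u1);c2,v2=ray(d2,u2)
    s=np.linalg.lstsq(np.c_[v1,-v2],c2-c1,rcond=None)[0]
    a,b=c1+v1*s[0],c2+v2*s[1]; return (a+b)/2,np.linalg.norm(a-b)
E
python3 - <<'E'
from h import *
t=load("top0");s=load("scene0")
a=cv2.resize(t["img"][140:290,255:375],None,fx=4,fy=4,interpolation=cv2.INTER_CUBIC)
b=cv2.resize(s["img"][175:285,250:405],None,fx=5,fy=5,interpolation=cv2.INTER_CUBIC)
cv2.imwrite("pics/tc.png",a[:,:,::-1]);cv2.imwrite("pics/sc.png",b[:,:,::-1])
for p in[(275,163),(328,152),(356,267),(305,278)]:print(onz(t,p,.012))
E
```

```text
[0.66924149 0.1411581  0.012     ]
[0.69033076 0.03684    0.012     ]
[ 0.46420098 -0.00701133  0.012     ]
[0.44537217 0.08848595 0.012     ]
```

View pics/tc.png

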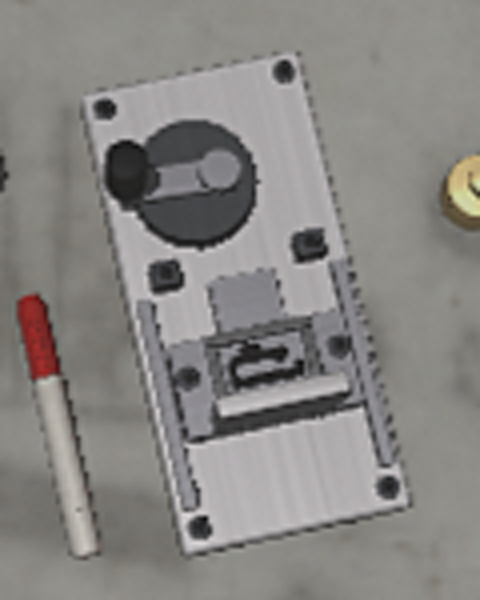

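View pics/sc.png

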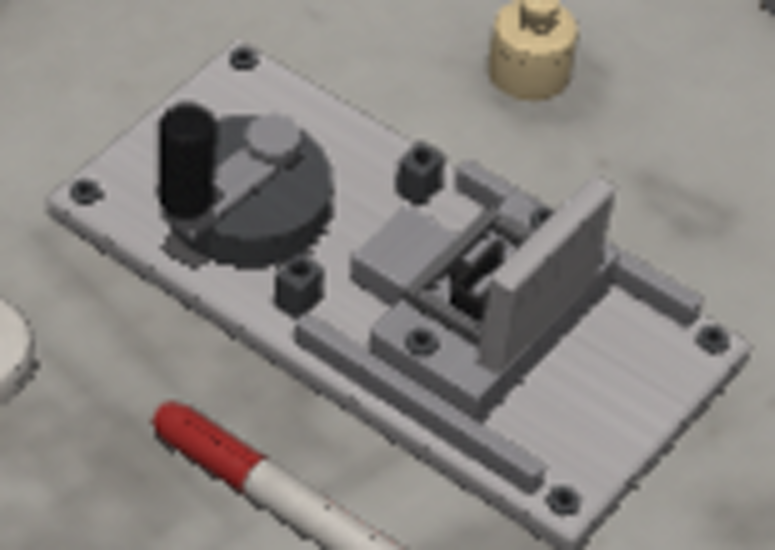

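The top crop shows the plate, with the knob at about (126,160) pointing left (fixture +y), the cam axis cap at (220,170), and the push plate's top strip from (218,410) to (350,385). The scene crop shows the knob top at (188,118) and the axis cap at (273,137).

```bash
python3 - <<'E'
from h import *
np.set_printoptions(precision=4,suppress=True)
t=load("top0");s=load("scene0")
T=lambda u:((u[0]+.5)/4+255-.5,(u[1]+.5)/4+140-.5)
S=lambda u:((u[0]+.5)/5+250-.5,(u[1]+.5)/5+175-.5)
tc=[(84,97),(298,53),(410,504),(186,553)]
W=np.array([onz(t,T(p),.012) for p in tc]);print(W)
F=np.array([[.115,.055],[.115,-.055],[-.115,-.055],[-.115,.055]])
a=W[:,:2];A=a-a.mean(0)
U,_,Vt=np.linalg.svd(F.T@A);R=(U@Vt).T  # world = R f + c
c=a.mean(0);yaw=np.arctan2(R[1,0],R[0,0])
print("c",c,"yaw",yaw,"res",a-(F@R.T+c))
for n,u,v in[("knob",(126,160),(188,118)),("axis",(220,170),(273,137))]:
    p,e=tri(t,T(u),s,S(v)); f=R.T@(p[:2]-c);print(n,p,e,"fix",f)
# scene corners
for f,n in[((-.115,-.055),"near right"),((-.115,.055),"near left"),((.115,.055),"far left"),((.115,-.055),'far right')]:
    q=proj(s,[*(R@np.array(f)+c),.012])[0];print(n,(q-[250,175])*5)
for f,z in[((.055,0),.036),((-.07,0),.076),((-.08,0),.076)]:
    p=[*(R@np.array(f)+c),z];print(f,p,(proj(t,p)[0]-[255,140])*4,(proj(s,p)[0]-[250,175])*5)
for n,u,v in[("plateL",(219,416),(512,287)),("plateR",(351,391),(615,190))]:
    p,e=tri(t,T(u),s,S(v)); f=R.T@(p[:2]-c);print(n,p,e,"fix",f)
# colour blobs
hsv=cv2.cvtColor(t["img"],cv2.COLOR_RGB2HSV)
for n,(x0,y0,x1,y1),z in[("weight",(362,175,388,200),.03),("cap",(230,168,260,198),.013)]:
    print(n,onz(t,((x0+x1)/2,(y0+y1)/2),z))
print("pen",onz(t,(264,214),.01),onz(t,(277,278),.01))
E
```

```text
[[ 0.6674  0.14    0.012 ]
 [ 0.6885  0.0347  0.012 ]
 [ 0.4667 -0.0092  0.012 ]
 [ 0.4457  0.0957  0.012 ]]
c [0.5671 0.0653] yaw 0.19661295278893534 res [[-0.0017 -0.0017]
 [-0.0021  0.0009]
 [ 0.0017  0.0019]
 [ 0.0022 -0.0011]]
knob [0.6142 0.1213 0.0853] 0.00016723711926332563 fix [0.0571 0.0458]
axis [0.621  0.0766 0.042 ] 0.00012623155804975542 fix [0.0551 0.0006]
near right [754.0061 342.6634]
near left [571.9395 542.2986]
far left [ 42.522  195.7149]
far right [236.2966  35.091 ]
(0.055, 0) [np.float64(0.621031971537209), np.float64(0.0760143794484406), 0.036] [219.0329 171.9616] [271.2117 145.8834]
(-0.07, 0) [np.float64(0.498440239380034), np.float64(0.05159579622370277), 0.076] [287.8505 415.8747] [578.3917 245.612 ]
(-0.08, 0) [np.float64(0.48863290080746), np.float64(0.04964230956572374), 0.076] [293.1276 438.0297] [604.2163 260.9914]
plateL [0.4988 0.0823 0.0783] 0.0008013512836327054 fix [-0.0636  0.0301]
plateR [0.51   0.024  0.0751] 0.0003389044584379376 fix [-0.064  -0.0293]
weight [ 0.612  -0.0478  0.03  ]
cap [0.6293 0.1996 0.013 ]
pen [0.5682 0.1635 0.01  ] [0.4464 0.1403 0.01  ]
```

Triangulation gives the fixture centre at (0.567, 0.065) with yaw 0.197. The knob sits at fixture (57, 46) mm, so the cam angle is about -1.6 and it should turn clockwise to -3.14. I'll approach with shut fingers behind the knob, on its -x side, pushing with the tool's -y face.

```bash
cat > plan.py <<'E'
from h import *
from rig import manip
from scipy.spatial.transform import Rotation as Ro
C=np.array([.5671,.0653]);YAW=.1966
FR=np.array([[np.cos(YAW),-np.sin(YAW)],[np.sin(YAW),np.cos(YAW)]])
def rows(targets):
    """targets: fixture x,y mm, z mm, tool-x angle deg in fixture frame"""
    s=manip.observe();w=s["tool_rot"];R0=Ro.from_quat([*w[1:],w[0]])
    for x,y,z,a in targets:
        a=np.radians(a)+YAW;p=np.array([*(FR@np.array([x,y])/1000+C),z/1000])
        M=np.array([[np.cos(a),np.sin(a),0],[np.sin(a),-np.cos(a),0],[0,0,-1]]).T.T
        M=np.c_[[np.cos(a),np.sin(a),0],[np.sin(a),-np.cos(a),0],[0,0,-1]]
        d=R0.inv().apply(p-s["ee_pos"])*1000; rv=(R0.inv()*Ro.from_matrix(M)).as_rotvec()
        print(np.round(d,1).tolist(),np.round(rv,3).tolist())
def now():
    s=manip.observe();f=FR.T@(s["ee_pos"][:2]-C)*1000;w=s["tool_rot"]
    x=Ro.from_quat([*w[1:],w[0]]).apply([1,0,0])
    print("t",s["time_s"],"fix",np.round(f,1),"z",round(s["ee_pos"][2]*1000,1),"ang",round(np.degrees(np.arctan2(x[1],x[0])-YAW)%360,1),"F",np.round(s["contact_force"],1),"Ffix",np.round(FR.T@s["contact_force"][:2],1),"j",np.round(s["joints"],2))
E
python3 -c "
from plan import *
now();rows([(19,45,220,270)])"
```

```text
t 0.1 fix [-442.6 -539.5] z 230.3 ang 192.2 F [ 0.2  0.8 -0.4] Ffix [0.3 0.7] j [-0.83  0.04  0.08 -0.   -1.62 -0.33]
[-574.3, 474.2, 11.0] [0.001, 0.001, -1.359]
```

Request:
carry_out --linear '[[-115,95,0],[-230,190,0],[-345,285,0],[-460,380,5],[-574,474,11],[-574,474,11],[-574,474,11],[-574,474,11],[-574,474,11],[-574,474,11],[-574,474,11],[-574,474,11],[-574,474,11],[-574,474,11],[-574,474,11],[-574,474,11],[-574,474,11],[-574,474,11]]' --angular '[[0,0,-0.1],[0,0,-0.2],[0,0,-0.3],[0,0,-0.4],[0,0,-0.5],[0,0,-0.6],[0,0,-0.7],[0,0,-0.8],[0,0,-0.9],[0,0,-1.0],[0,0,-1.1],[0,0,-1.2],[0,0,-1.3],[0,0,-1.359],[0,0,-1.359],[0,0,-1.359],[0,0,-1.359],[0,0,-1.359]]' --jaw '[0,0,0,0,0,0,0,0,0,0,0,0,0,0,0,0,0,0]'

```text
time_s: 2.35
ee_pos: [0.5768, 0.1124, 0.2204]
tool_rot: [-0.0, 0.773, -0.634, -0.0]
contact_force: [0.3, -0.1, 0.1]
gripper_width: 0.0006
finger_force: 0.0
```

```bash
python3 -c "
from plan import *
now();rows([(19,45,90,270),(19,45,56,270)])
d=manip.get_image('wrist');cv2.imwrite('pics/w1.png',d['img'][:,:,::-1])"
```

```text
t 2.35 fix [18.7 44.3] z 220.4 ang 270.0 F [ 0.3 -0.1  0.1] Ffix [ 0.2 -0.2] j [ 0.53  0.01  0.03 -0.   -1.59 -0.34]
[-0.7, -0.3, 130.4] [-0.0, 0.0, -0.0]
[-0.6, -0.3, 164.4] [-0.0, 0.0, -0.0]
```

View pics/w1.png

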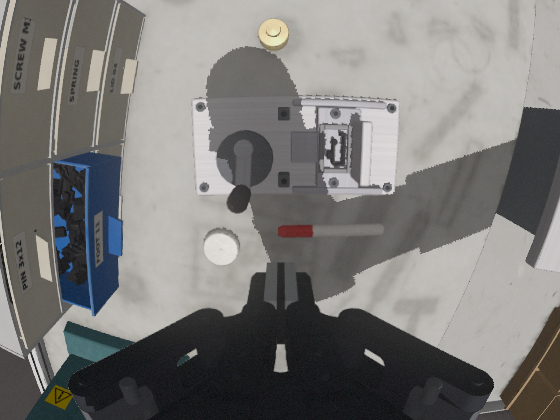

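The wrist view shows the shut fingers at (280,285), the knob at (238,198), the cap at (221,246) and the pen at (330,231). The fixture is as measured, with free space behind the knob, so I'm going down.

Request:
carry_out --linear '[[-0.7,0,45],[-0.7,0,90],[-0.7,0,125],[-0.7,0,150],[-0.7,0,164],[-0.7,0,164],[-0.7,0,164]]' --angular '[[0,0,0],[0,0,0],[0,0,0],[0,0,0],[0,0,0],[0,0,0],[0,0,0]]' --jaw '[0,0,0,0,0,0,0]'

```text
time_s: 3.28
ee_pos: [0.5774, 0.1135, 0.0578]
tool_rot: [-0.001, 0.773, -0.634, 0.001]
contact_force: [1.0, 0.3, -0.2]
gripper_width: 0.0001
finger_force: 0.0
```

```bash
python3 -c "
from plan import *
now()
L=[(24,45,56,270),(28,45,56,270)]
D=24
for ph in np.arange(90,0,-6):
    r=np.radians(ph);L.append((55+45*np.cos(r)-D*np.sin(r),45*np.sin(r)+D*np.cos(r),56,180+ph))
rows(L)"
```

```text
t 3.275 fix [19.6 45.3] z 57.8 ang 270.0 F [ 1.   0.3 -0.2] Ffix [1.1 0.1] j [ 0.53  0.06 -0.22  0.   -1.3  -0.34]
[0.3, -4.4, 1.8] [-0.002, 0.0, 0.001]
[0.3, -8.4, 1.8] [-0.002, 0.0, 0.001]
[0.3, -11.4, 1.8] [-0.002, 0.0, 0.001]
[-2.0, -16.3, 1.8] [-0.002, 0.0, 0.105]
[-3.7, -21.3, 1.8] [-0.002, 0.0, 0.21]
[-4.9, -26.5, 1.9] [-0.002, 0.001, 0.315]
[-5.6, -31.8, 1.9] [-0.002, 0.001, 0.419]
[-5.7, -37.2, 1.9] [-0.002, 0.001, 0.524]
[-5.2, -42.5, 1.9] [-0.002, 0.001, 0.629]
[-4.2, -47.7, 1.9] [-0.002, 0.001, 0.734]
[-2.6, -52.8, 1.9] [-0.002, 0.001, 0.838]
[-0.6, -57.7, 1.9] [-0.002, 0.001, 0.943]
[2.0, -62.4, 1.9] [-0.002, 0.001, 1.048]
[5.1, -66.8, 1.9] [-0.002, 0.001, 1.152]
[8.6, -70.8, 2.0] [-0.002, 0.002, 1.257]
[12.5, -74.5, 2.0] [-0.002, 0.002, 1.362]
[16.7, -77.7, 2.0] [-0.002, 0.002, 1.467]
```

Request:
carry_out --linear '[[0,-4,0],[0,-8,0],[0,-11.4,0],[-2,-16.3,0],[-3.7,-21.3,0],[-4.9,-26.5,0],[-5.6,-31.8,0],[-5.7,-37.2,0],[-5.2,-42.5,0],[-5.2,-42.5,0]]' --angular '[[0,0,0],[0,0,0],[0,0,0],[0,0,0.105],[0,0,0.21],[0,0,0.315],[0,0,0.42],[0,0,0.524],[0,0,0.629],[0,0,0.629]]' --jaw '[0,0,0,0,0,0,0,0,0,0]'

```text
time_s: 4.53
ee_pos: [0.6174, 0.1274, 0.0563]
tool_rot: [0.0, -0.54, 0.842, 0.0]
contact_force: [-2.5, 2.8, 1.4]
gripper_width: 0.0001
finger_force: 1.4
```

```bash
python3 -c "
from plan import *
now()
L=[]
D=24
for ph in np.arange(48,-3,-6):
    r=np.radians(ph);L.append((55+45*np.cos(r)-D*np.sin(r),45*np.sin(r)+D*np.cos(r),57,180+ph))
rows(L)
for n in('wrist','top'):
    d=manip.get_image(n);np.savez(n+'2.npz',**d)
    im=d['img'] if n=='wrist' else cv2.resize(d['img'][140:290,255:375],None,fx=2.8,fy=2.8)[:420]
    cv2.imwrite('pics/%s2.png'%n,im[:,:,::-1])
a=cv2.imread('pics/wrist2.png')[60:,100:];b=cv2.imread('pics/top2.png')[:360];cv2.imwrite('pics/m2.png',np.hstack([a,b]))"
```

```text
t 4.525 fix [61.5 51.1] z 56.3 ang 234.1 F [-2.5  2.8  1.4] Ffix [-1.9  3.2] j [ 0.52  0.17 -0.1  -0.   -1.3  -0.95]
[-2.1, -5.6, -0.7] [0.001, 0.001, 0.106]
[-3.9, -10.7, -0.7] [0.001, 0.001, 0.21]
[-5.1, -15.9, -0.7] [0.001, 0.001, 0.315]
[-5.7, -21.2, -0.7] [0.001, 0.0, 0.42]
[-5.8, -26.5, -0.7] [0.001, 0.0, 0.524]
[-5.4, -31.8, -0.7] [0.001, 0.0, 0.629]
[-4.3, -37.1, -0.7] [0.001, 0.0, 0.734]
[-2.8, -42.2, -0.7] [0.001, 0.0, 0.839]
[-0.7, -47.1, -0.7] [0.001, 0.0, 0.943]
```

View pics/m2.png

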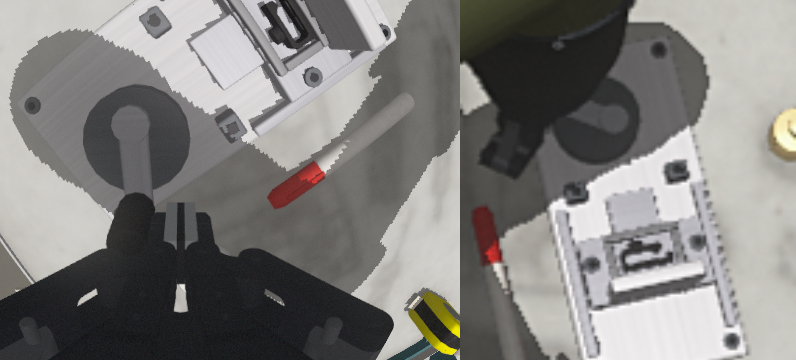

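The wrist part shows the knob at (130,205) lying against the finger's outside, with the cam following as planned. I'll finish the arc.

Request:
carry_out --linear '[[-2.1,-5.6,-0.7],[-3.9,-10.7,-0.7],[-5.1,-15.9,-0.7],[-5.7,-21.2,-0.7],[-5.8,-26.5,-0.7],[-5.4,-31.8,-0.7],[-4.3,-37.1,-0.7],[-2.8,-42.2,-0.7],[-2.8,-42.2,-0.7]]' --angular '[[0,0,0.106],[0,0,0.21],[0,0,0.315],[0,0,0.42],[0,0,0.524],[0,0,0.629],[0,0,0.734],[0,0,0.839],[0,0,0.839]]' --jaw '[0,0,0,0,0,0,0,0,0]'

```text
time_s: 5.75
ee_pos: [0.657, 0.1122, 0.0565]
tool_rot: [0.0, -0.15, 0.989, 0.001]
contact_force: [1.0, 4.2, -1.5]
gripper_width: -0.0003
finger_force: 2.0
```

```bash
python3 -c "
from plan import *
now()
rows([(100,40,57,180),(100,40,200,180)])
for n in('wrist','scene'):
    d=manip.get_image(n);np.savez(n+'3.npz',**d)
    im=d['img'] if n=='wrist' else cv2.resize(d['img'][175:285,250:405],None,fx=2.5,fy=2.5)
    cv2.imwrite('pics/%s3.png'%n,im[:,:,::-1])
a=cv2.imread('pics/wrist3.png')[60:335,100:500];b=cv2.imread('pics/scene3.png');cv2.imwrite('pics/m3.png',np.hstack([a,b]))"
```

```text
t 5.75 fix [97.4 28.4] z 56.5 ang 186.0 F [ 1.   4.2 -1.5] Ffix [1.8 3.9] j [ 0.47  0.26  0.01 -0.   -1.32 -1.74]
[-3.8, 11.2, -0.5] [0.001, 0.001, 0.105]
[-3.9, 11.4, -143.5] [0.001, 0.001, 0.105]
```

View pics/m3.png

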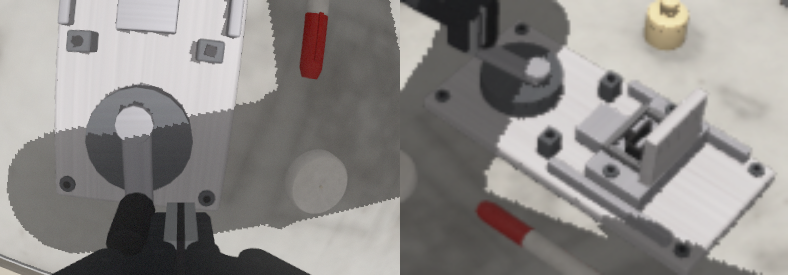

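The knob in the wrist part, at (132,222), is almost straight away from the slide, with about 6° left. One more step, then back off and up.

Request:
carry_out --linear '[[-2.3,-4.9,0],[-2.3,-4.9,0],[-3,3,0],[-3,11,0],[-3,15,0],[-3,15,-40],[-3,15,-90],[-3,15,-143],[-3,15,-143]]' --angular '[[0,0,0.105],[0,0,0.105],[0,0,0.105],[0,0,0.105],[0,0,0.105],[0,0,0.105],[0,0,0.105],[0,0,0.105],[0,0,0.105]]' --jaw '[0,0,0,0,0,0,0,0,0]'

```text
time_s: 6.98
ee_pos: [0.6572, 0.127, 0.2069]
tool_rot: [0.005, -0.097, 0.995, 0.001]
contact_force: [0.1, -0.2, 0.0]
gripper_width: 0.0001
finger_force: 0.0
```

```bash
python3 -c "
from plan import *
now()
rows([(-95,0,200,180),(-95,0,48,180)])"
```

```text
t 6.975 fix [100.4  42.9] z 206.9 ang 179.9 F [ 0.1 -0.2  0. ] Ffix [ 0.1 -0.2] j [ 0.49  0.21  0.23  0.   -1.58 -1.87]
[195.4, -43.1, 4.9] [0.001, 0.01, -0.001]
[196.9, -43.2, 156.9] [0.001, 0.01, -0.001]
```

Request:
carry_out --linear '[[50,-11,0],[100,-22,0],[150,-33,0],[190,-42,0],[196,-43,0],[196,-43,0],[196,-43,0]]' --angular '[[0,0,0],[0,0,0],[0,0,0],[0,0,0],[0,0,0],[0,0,0],[0,0,0]]' --jaw '[0,0,0,0,0,0,0]'

```text
time_s: 7.85
ee_pos: [0.4718, 0.047, 0.1995]
tool_rot: [-0.0, -0.097, 0.995, -0.0]
contact_force: [0.1, 0.4, -0.1]
gripper_width: -0.0002
finger_force: 0.0
```

```bash
python3 -c "
from plan import *
now()
rows([(-95,0,100,180),(-95,0,48,180),(-75.5,0,48,180),(-46.5,0,48,180)])
for n in('top','scene'):
    d=manip.get_image(n);np.savez(n+'4.npz',**d)
    im=cv2.resize(d['img'][140:250,255:375],None,fx=4,fy=4) if n=='top' else cv2.resize(d['img'][170:280,250:340],None,fx=4,fy=4)
    cv2.imwrite('pics/%s4.png'%n,im[:,:,::-1])
a=cv2.imread('pics/top4.png');b=cv2.imread('pics/scene4.png')[:,:316];cv2.imwrite('pics/m4.png',np.hstack([a,b]))"
```

```text
t 7.85 fix [-97.1   0.6] z 199.5 ang 179.9 F [ 0.1  0.4 -0.1] Ffix [0.2 0.4] j [ 0.53 -0.3  -0.28 -0.   -1.59 -1.9 ]
[-2.2, -0.6, 99.5] [-0.0, -0.001, -0.002]
[-2.2, -0.6, 151.5] [-0.0, -0.001, -0.002]
[-21.7, -0.6, 151.5] [-0.0, -0.001, -0.002]
[-50.7, -0.5, 151.5] [-0.0, -0.001, -0.002]
```

View pics/m4.png

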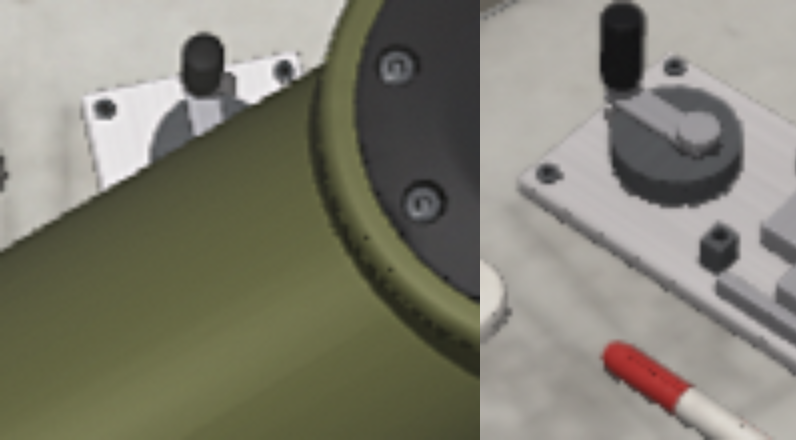

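The knob top is at top-crop (203,48) and scene-crop (142,14). I'll triangulate it.

```bash
python3 -c "
from plan import *
p,e=tri(load('top4'),(255+203/4,140+48/4),load('scene4'),(250+142/4,170+14/4))
f=FR.T@(p[:2]-C)*1000;print(p,e,f,np.degrees(np.arctan2(f[1],f[0]-55)))"
```

```text
[0.66627364 0.08421179 0.08163939] 0.0013068863151463645 [100.9573523   -0.82470105] -1.028057890023005
```

Request:
carry_out --linear '[[-1,-0.6,45],[-2,-0.6,95],[-2,-0.6,130],[-2,-0.6,151],[-2,-0.6,151],[-2,-0.6,151]]' --angular '[[0,0,0],[0,0,0],[0,0,0],[0,0,0],[0,0,0],[0,0,0]]' --jaw '[0,0,0,0,0,0]'

```text
time_s: 8.7
ee_pos: [0.4741, 0.0466, 0.05]
tool_rot: [0.001, -0.097, 0.995, -0.0]
contact_force: [-0.2, 0.7, 0.2]
gripper_width: 0.0002
finger_force: 0.0
```

The cam is within about 1° of its low point. Now I push the slide gently.

Request:
carry_out --linear '[[-6,0,0],[-12,0,0],[-16,0,0],[-19,0,0],[-22,0,0],[-25,0,0],[-28,0,0],[-31,0,0],[-34,0,0],[-37,0,0],[-40,0,0],[-42,0,0],[-44,0,0],[-44,0,0]]' --angular '[[0,0,0],[0,0,0],[0,0,0],[0,0,0],[0,0,0],[0,0,0],[0,0,0],[0,0,0],[0,0,0],[0,0,0],[0,0,0],[0,0,0],[0,0,0],[0,0,0]]' --jaw '[0,0,0,0,0,0,0,0,0,0,0,0,0,0]'

```text
time_s: 10.45
ee_pos: [0.5168, 0.0551, 0.049]
tool_rot: [0.0, -0.097, 0.995, 0.0]
contact_force: [-1.7, 0.3, 0.7]
gripper_width: -0.0001
finger_force: 0.6
```

```bash
python3 -c "
from plan import *
now()"
```

```text
t 10.45 fix [-51.3  -0.2] z 49.0 ang 179.9 F [-1.7  0.3  0.7] Ffix [-1.6  0.6] j [ 0.49 -0.12 -0.41 -0.   -1.29 -1.87]
```

Not at the stop yet, so I continue in small steps.

Request:
carry_out --linear '[[-1,0,0],[-2,0,0],[-3,0,0],[-4,0,0],[-4,0,0]]' --angular '[[0,0,0],[0,0,0],[0,0,0],[0,0,0],[0,0,0]]' --jaw '[0,0,0,0,0]'

```text
time_s: 11.08
ee_pos: [0.5206, 0.0558, 0.0489]
tool_rot: [0.0, -0.097, 0.995, 0.0]
contact_force: [-2.5, -0.5, -0.3]
gripper_width: -0.0001
finger_force: 1.1
```

Request:
carry_out --linear '[[-0.5,0,0],[-1,0,0],[-1.5,0,0],[-1.5,0,0]]' --angular '[[0,0,0],[0,0,0],[0,0,0],[0,0,0]]' --jaw '[0,0,0,0]'

```text
time_s: 11.58
ee_pos: [0.5218, 0.0561, 0.049]
tool_rot: [-0.0, -0.097, 0.995, 0.0]
contact_force: [-3.8, 1.4, 2.1]
gripper_width: -0.0
finger_force: 2.1
```

Request:
carry_out --linear '[[-0.5,0,0],[-1,0,0],[-1.5,0,0],[-1.5,0,0]]' --angular '[[0,0,0],[0,0,0],[0,0,0],[0,0,0]]' --jaw '[0,0,0,0]'

```text
time_s: 12.08
ee_pos: [0.5218, 0.056, 0.049]
tool_rot: [-0.002, -0.097, 0.995, -0.0]
contact_force: [-13.0, 1.4, 7.4]
gripper_width: 0.0004
finger_force: 6.1
```

Request:
carry_out --linear '[[-0.5,0,0],[-1,0,0],[-1.5,0,0],[-1.5,0,0]]' --angular '[[0,0,0],[0,0,0],[0,0,0],[0,0,0]]' --jaw '[0,0,0,0]'

```text
time_s: 12.58
ee_pos: [0.5218, 0.0559, 0.049]
tool_rot: [-0.004, -0.097, 0.995, -0.0]
contact_force: [-20.3, 1.5, 11.6]
gripper_width: -0.0
finger_force: 10.1
```

The slide hit a hard stop where home was expected. I'm retreating and then checking.

Request:
carry_out --linear '[[5,0,0],[15,0,0],[35,0,0],[45,0,-30],[60,0,-80],[80,60,-130],[80,120,-150],[80,180,-150],[80,220,-150],[80,220,-150],[80,220,-150]]' --angular '[[0,0,0],[0,0,0],[0,0,0],[0,0,0],[0,0,0],[0,0,0],[0,0,0],[0,0,0],[0,0,0],[0,0,0],[0,0,0]]' --jaw '[0,0,0,0,0,0,0,0,0,0,0]'

```text
time_s: 13.95
ee_pos: [0.4038, 0.2567, 0.199]
tool_rot: [0.0, -0.097, 0.995, 0.0]
contact_force: [0.1, 0.2, -0.4]
gripper_width: -0.0002
finger_force: 0.0
```

```bash
python3 -c "
from plan import *
now()
for n in('top','scene'):
    d=manip.get_image(n);np.savez(n+'5.npz',**d)
    im=cv2.resize(d['img'][140:290,255:375],None,fx=3,fy=3) if n=='top' else cv2.resize(d['img'][165:277,260:369],None,fx=4,fy=4)
    cv2.imwrite('pics/%s5.png'%n,im[:,:,::-1])
a=cv2.imread('pics/top5.png')[:448];b=cv2.imread('pics/scene5.png')[:448];h=min(len(a),len(b));cv2.imwrite('pics/m5.png',np.hstack([a[:h],b[:h]]))"
```

```text
t 13.95 fix [-122.7  219.6] z 199.0 ang 179.9 F [ 0.1  0.2 -0.4] Ffix [0.1 0.2] j [ 0.99 -0.29 -0.28  0.   -1.59 -2.37]
```

View pics/m5.png

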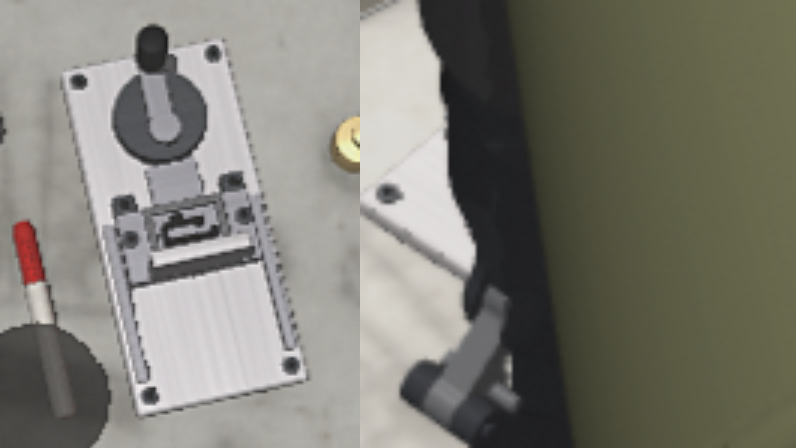

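The top view shows the slide's shoulders on both stop blocks at (124,205) and (232,182). The clip is in its pocket at (190,225), the knob at (152,45) points straight away from the slide, and the robot is clear of everything. Handing in.

```bash
python3 -c "
from rig import manip
print(manip.hand_in())"
```

```text
the job is handed in; nothing more can be done
None
```

I turned the cam to within about 1° of its low point, then pushed the slide forward to a hard stop where the stop blocks should be. The last picture shows the clip in its pocket and the arm clear, and I handed the job in; no verdict came back.

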